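# Seat the square jar in the jar rail and unscrew its cap

## Robot

A 6-joint arm with a two-finger parallel gripper is mounted at the origin on the work surface. World frame = base frame: x ahead of the robot, y to its left, z up, the work surface at z = 0. Lengths are in m, angles in rad, forces in N, time in s.
With the tool pointing down it reaches from about 0.275 to 0.875 m from the base axis. Payload 12.5 kg.
Tool frame: the origin (TCP) lies midway between the tips of the shut fingers; the grasp point (between the pads) lies 19 mm behind it; z points along the fingers, y is the line along which they close (so a half turn about z gives the same grasp; the last joint's range is limited). The gripper opens to 85 mm and grips with 20 to 120 N. Pads are 22 mm wide; open, the fingers measure 114 mm over their backs; the gripper's body (76 mm by 85 mm) begins 54 mm behind the grasp point. The pads swing forward as they close: fully open they stand 13 mm farther back than shut.
Start: joints at [-0.085, 0.351, 1.652, -0, 1.139, -0.085], TCP at [0.55, 0, 0.231] pointing down, gripper open.
Joint ranges: [-2.75, 2.75], [-0.79, 2.1], [0.01, 2.65], [-1.57, 4.71], [0.07, 3.14], [-2.87, 2.87]. Speed limits (rad/s): [2.22, 2.22, 2.79, 3.14, 3.14, 3.14].

## Interface

Orientations are given as a rotation vector (axis times angle).
In Python, from plant import arm gives the robot as it stands. The module is installed in compiled form; this text tells all that it offers.
- The arm moves only by the tool move_arm, never from a script. Its argument "rows" is a list of rows, each an object with "dp": the shift along the tool's x, y, z scaled (see below), a list of three; "dr": the turn, a rotation vector about the tool's x, y, z scaled (see below), a list of three; "claw": the opening, from 0 (shut) to 1 (fully open). In form: [{"dp": [dx, dy, dz], "dr": [ax, ay, az], "claw": claw}, ...]. A call has 1 to 10 rows; each row is the pose to reach, as a shift and turn from the pose commanded when the call began, along the tool's axes at that moment, turning the shorter way round; what a row does not reach only later rows make up. The controller multiplies each number of a shift by 150 mm and each number of a turn by pi rad. A row lasts 1/10 s, in which the tool goes at most 50 mm and 8.59 degrees, less where a joint would pass 70% of its speed; a pose out of reach is approached as far as the arm can. A call with a number of a shift or a turn outside -1 to 1 is refused whole. A call with a gripper value outside its range is refused whole. The fingers move at their own pace and stop on an object; "grip_force" is the grip in N (left out, the last holds). Time passes only in rows, so rows that repeat a pose let the fingers close. It gives the time, the measured TCP pose, the force, the opening and the grip force at its end, in the units of the state.
- arm.get_obs(): the state, without advancing time (a new reading comes with each control period).
- arm.read_camera(name): name is "scene" or "side" or "wrist"; returns the picture (400x640x3 uint8, blue, green, red); there is no depth.
- arm.calibration(name): a dict with "intrinsics" (3x3 intrinsics, pixels), "extrinsics" (4x4, takes a point from camera to world coordinates). Camera axes: x right, y down, z forward; pixel columns grow to the right and rows downward; lengths in m; the calibration is good to about 2 mm. A picture is of the moment at which its call begins: read the wrist's pose just before it. calibration takes no time and is no camera call; for the wrist camera it gives the pose at the moment of the call.
- arm.close_job(): hands the job in; it is judged then, once.
Trained networks look in the newest picture that a camera, given by its name, has taken for a name from the list of things; names that differ only in an ending like _2 or _b are one class to them, and where a whole thing is asked for, a point or a joint stands for the part that bears it (a point fixed in the world has none). Each returns a list of dicts, best first, with "score" (0 to 1); they miss things now and then, are a little off and sometimes report something else, mostly with a low value. They report only what shows in the picture. A call takes as long as a camera call. They do not tell look-alikes from the thing itself.
- arm.regions_of(camera, label): "pixels" (400x640 bool, what is visible of it) and "location" ([row, column] in pixels, amid what is visible of it).
- arm.pinpoint(camera, label): "location" ([row, column] in pixels: a listed point, or the origin of a listed thing).
The state is a dict: "t": time; "joints": joint angles; "qvel": joint speeds; "joint_efforts": joint torques, N m; "tool_pos": TCP position; "tcp_rot": TCP orientation; "force": force on the tool from outside, world axes, zero at the start; "moment": the same for the moment, N m; "opening": finger opening in m; "grasp_force": force on a finger pad.
Only numpy, scipy, OpenCV 4.12 (cv2) and the standard library are available. Lean on these libraries where they do the work, as an engineer would, in place of code of your own. Each camera call takes 0.05 s, during which the arm holds its last target. There are 200 camera calls.

## Task

Take the square glass jar of cinnamon sticks off the black turntable and lower it, without dropping it, fully home in the empty square well of the steel jar rail, so that the well braces the jar against turning. There unscrew its tight cap anticlockwise until the threads let go, and finish holding the cap in the gripper, level and clear of the jar, a couple of centimetres straight above its mouth, with the jar still fully home. Leave everything else standing where it is.

Things in the scene. Friction and masses are not known exactly. Their poses are not given: they have to be found in the camera images.
- jar: square clear-glass jar with cinnamon sticks, the only square one, on the turntable: 66 x 66 mm (foot tapers to 60 in the lowest 7 mm), sloping shoulder from 74 to 82 mm up, then a round neck, 47 mm diameter, to the rim at 101 mm; 106 mm high with its cap, 0.4 kg. Origin at the centre of its underside, z up, x and y square to its sides. It can be carried by the closed cap
- jar_mouth (a point): centre of the jar's mouth rim, 101 mm above its underside, z up. Threads: turned anticlockwise (from above), the cap rises about 1.5 mm and is free once its x axis is some 52 degrees past the jar's x; at 99 degrees it meets the next thread's stop. The jar itself can turn up to 9 degrees in the well before it is braced
- cap: the jar's round steel twist-off cap, 62 mm in diameter, 20 mm high. Origin at the centre of the skirt's lower edge, z up; screwed on, it is 86 mm above the jar's underside and the cap's x axis is 1 to 10 degrees anticlockwise of the jar's x. A springy seal makes it tight: about 1 N m to turn, and an unbraced jar turns along
- rail: stainless jar rail fixed to the counter, a block of 100 (x) x 210 (y) x 48 mm high with two square wells side by side along its y, 105 mm between centres; origin at the centre of its underside. The well at +y is empty, the one at -y holds the shaker
- well (a point): centre of the floor of the empty well, 8 mm above the counter; the well is 71 x 71 mm, 40 mm deep, with sides along the x and y of the rail (and of this point). The jar fits at any of its four quarter turns
- turntable: black plastic turntable spice rack, 272 mm across: origin at the centre of its foot, on the counter. Its platter turns freely with slight friction, its surface is 19 mm above the counter, its rim 41 mm; a 65 mm high hub in the middle and four low ribs. The four places lie 80 mm from its axis, 90 degrees apart
- spice_a: round spice jar, 46 mm diameter, 100 mm high, black lid, on the turntable; origin under its centre
- spice_b: round spice jar, 47 mm diameter, 82 mm high, black lid, on the turntable; origin under its centre
- grinder: dark wooden pepper grinder, 48 mm diameter, 118 mm high, on the turntable; origin under its centre
- shaker: round aluminium shaker, 66 mm diameter, 78 mm high, in the other well of the rail; origin under its centre
- bottle: red aluminium drinking bottle, 73 mm diameter, 228 mm high, at the back of the counter; origin under its centre
- cup: blue stepped collapsible cup, 82 mm diameter, 70 mm high, at the back of the counter; origin under its centre
- spork: bamboo spork 170 mm long, 38 mm wide, 5 mm thick, flat on the counter; origin under its middle, x along it
- container: rectangular glass container with a grey clip-on lid, 136 (x) x 196 (y) x 65 mm high, at the back of the counter; origin under its centre
Mind the look-alikes: they are no part of the job. There is more than one size of the cap; the job needs the smallest.

How it is judged:
By the outcome, as a careful person would: the job done as asked, in the order asked, and still so for the second after the job is handed in, while the arm keeps its last pose, push and grip.
It also fails if it takes over 48 s, if anything falls off the work surface, if the arm or the gripper's body presses on something with over 40 N, if the wrist force passes 120 N, or if a joint passes its speed limit or range.

## Working session

There is one attempt and no reset: what is moved stays moved. The work goes in short steps, Python scripts to look and compute and a tool call to move; the robot and the scene stay as the last step left them, time stands still between calls to the robot, and variables do not carry over. Pictures are saved under pics/ and viewed, at most 10 in all, crops included, and the job is handed in when it is done.

Besides the shell and the picture viewer there is one more tool, called after ">>>" as a command line: name --argument value ..., lists and objects as JSON in quotes. move_arm: Moves the arm, as the interface text tells. Its arguments: {"type":"object","properties":{"rows":{"type":"array"},"grip_force":{"type":"number"}},"required":["rows"]}

```bash
mkdir -p pics; cat > h.py <<'E'
import numpy as np, cv2
from scipy.spatial.transform import Rotation as R
from plant import arm
def ray(cam,loc,z,cal=None):
    c=cal or arm.calibration(cam);K=np.array(c["intrinsics"]);T=np.array(c["extrinsics"])
    d=T[:3,:3]@np.linalg.inv(K)@[loc[1],loc[0],1];o=T[:3,3]
    return o+d*(z-o[2])/d[2]
def proj(cam,P,cal=None):
    c=cal or arm.calibration(cam);K=np.array(c["intrinsics"]);T=np.array(c["extrinsics"])
    q=K@(T[:3,:3].T@(np.array(P)-T[:3,3]));return q[:2]/q[2]
E
python3 - <<'E'
from h import *
o=arm.get_obs();print({k:np.round(v,3) for k,v in o.items()})
ims=[]
for c in ["scene","side","wrist"]:
    im=arm.read_camera(c);cv2.imwrite(f"pics/{c}0.png",im)
    print(c,np.round(arm.calibration(c)["extrinsics"],3).tolist(),np.round(arm.calibration(c)["intrinsics"],1).tolist())
    for l,z in [("jar",.019),("jar_mouth",.12),("cap",.105),("rail",0),("well",.008),("turntable",0),("shaker",.008),("spice_a",.019),("grinder",.019)]:
        for r in arm.pinpoint(c,l)[:3]:
            print(c,l,round(r["score"],2),np.round(r["location"],1),np.round(ray(c,r["location"],z),4))
E
```

```text
{'t': np.float64(0.0), 'joints': array([-0.085,  0.351,  1.652, -0.   ,  1.139, -0.085]), 'qvel': array([-0.002,  0.   ,  0.001,  0.   ,  0.   , -0.001]), 'joint_efforts': array([ 1.0000e-03, -5.0611e+01, -2.9141e+01,  0.0000e+00,  5.0000e-03,
        0.0000e+00]), 'tool_pos': array([0.55 , 0.   , 0.231]), 'tcp_rot': array([-2.221e+00, -2.221e+00,  1.000e-03]), 'force': array([-0.756, -0.205, -0.197]), 'moment': array([ 0.017,  0.022, -0.006]), 'grasp_force': np.float64(0.0), 'opening': np.float64(0.085)}
scene [[0.559, 0.464, -0.688, 1.261], [0.829, -0.316, 0.461, -0.51], [-0.004, -0.828, -0.561, 0.692], [0.0, 0.0, 0.0, 1.0]] [[440.8, 0.0, 328.6], [0.0, 440.8, 197.8], [0.0, 0.0, 1.0]]
scene jar 0.78 [205.3 372.2] [0.5307 0.1175 0.019 ]
scene jar_mouth 0.84 [169.8 374.4] [0.5202 0.1264 0.12  ]
scene cap 0.87 [165.8 346.7] [0.443  0.0955 0.105 ]
scene cap 0.72 [173.9 373.3] [0.5154 0.1277 0.105 ]
scene cap 0.67 [215.7 284.6] [ 0.5453 -0.1501  0.105 ]
scene rail 0.63 [266.4 262.4] [ 0.5588 -0.2226  0.    ]
scene rail 0.39 [205.2 373.3] [0.5114 0.138  0.    ]
scene well 0.96 [251.9 280.
[... 1070 characters left out ...]
] [ 0.5555 -0.2706  0.008 ]
side shaker 0.22 [195.1 272.5] [0.4429 0.2222 0.008 ]
side spice_a 0.68 [193.5 321.9] [0.595  0.1984 0.019 ]
side spice_a 0.61 [178.4 295.9] [0.5224 0.3019 0.019 ]
side spice_a 0.53 [299.7 326.8] [ 0.5485 -0.2759  0.019 ]
side grinder 0.97 [196.7 270.2] [0.4352 0.195  0.019 ]
wrist [[1.0, -0.001, 0.0, 0.549], [-0.001, -0.961, -0.275, 0.07], [0.0, 0.275, -0.961, 0.374], [0.0, 0.0, 0.0, 1.0]] [[333.5, 0.0, 319.8], [0.0, 333.5, 199.4], [0.0, 0.0, 1.0]]
wrist cap 0.96 [ 30.8 286.7] [0.5247 0.1215 0.105 ]
wrist cap 0.81 [232.8 206.8] [ 0.4511 -0.0372  0.105 ]
wrist rail 0.71 [330.6 322.9] [ 0.5528 -0.2168  0.    ]
wrist well 0.59 [297.5 328.6] [ 0.5597 -0.1623  0.008 ]
```

View pics/scene0.png

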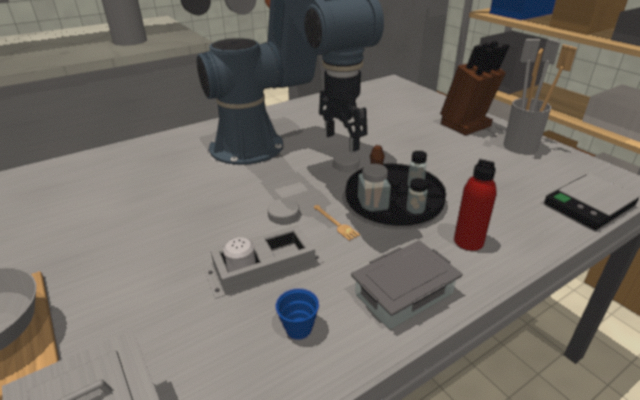

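View pics/side0.png

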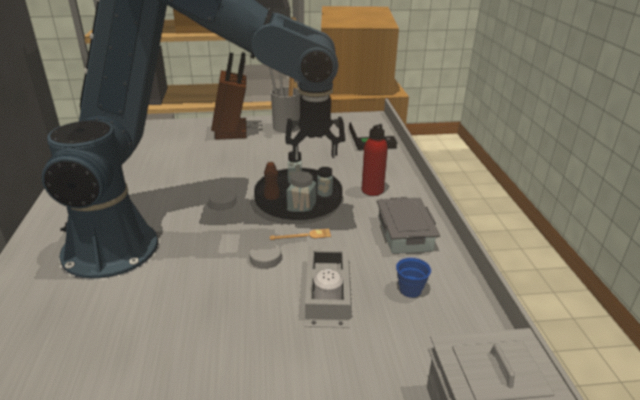

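The scene view shows the jar at about (373,190) on the turntable, the rail's empty well at (283,243), and two loose look-alike caps at (345,160) and (284,211). The side view agrees: jar at (301,190), well at (325,260). I'll move over the jar and look with the wrist camera.

>>> move_arm --rows '[{"dp": [0.6, -0.1, -0.45], "dr": [0, 0, 0], "claw": 1}, {"dp": [0.6, -0.1, -0.45], "dr": [0, 0, 0], "claw": 1}, {"dp": [0.6, -0.1, -0.45], "dr": [0, 0, 0], "claw": 1}, {"dp": [0.6, -0.1, -0.45], "dr": [0, 0, 0], "claw": 1}]'

```text
t: 1.9
tool_pos: [0.5352, 0.0911, 0.2998]
tcp_rot: [2.218, 2.223, 0.003]
force: [-0.1, -0.1, -0.8]
opening: 0.0853
grasp_force: 0.0
```

```bash
python3 - <<'E'
from h import *
c=arm.calibration("wrist");print(np.round(arm.get_obs()["tool_pos"],4))
im=arm.read_camera("wrist");cv2.imwrite("pics/w1raw.png",im)
import pickle;pickle.dump(c,open("c1.pkl","wb"))
for l,z in [("jar",.019),("jar_mouth",.12),("cap",.105),("rail",0),("well",.008),("turntable",0)]:
    for r in arm.pinpoint("wrist",l)[:3]:
        print(l,round(r["score"],2),np.round(r["location"],1),np.round(ray("wrist",r["location"],z,c),4))
for l in ["jar","rail"]:
    for i,r in enumerate(arm.regions_of("wrist",l)[:2]):
        m=r["pixels"];print(l,r["score"],m.sum());np.save(f"m_{l}{i}.npy",m)
cv2.imwrite("pics/w1.png",im)
E
```

```text
[0.5352 0.0911 0.2998]
jar 0.27 [ 67.9 374.2] [0.5993 0.2023 0.019 ]
cap 0.89 [145.1 309.3] [0.5239 0.1211 0.105 ]
cap 0.88 [ 64.3 121.3] [0.3472 0.1967 0.105 ]
cap 0.6 [274.2 235.7] [ 0.4401 -0.0234  0.105 ]
rail 0.83 [352.9 333.3] [ 0.5567 -0.2197 -0.    ]
well 0.78 [325.  336.6] [ 0.5607 -0.162   0.008 ]
turntable 0.66 [ 71.4 307.6] [0.5195 0.1999 0.    ]
jar 0.66 955
rail 0.78 5110
```

View pics/w1.png

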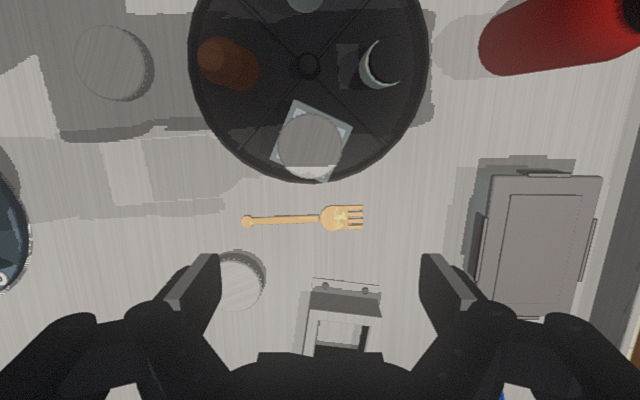

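The wrist picture shows the jar's square shoulder with corners near (295,101), (352,125), (270,158) and (325,183). Its round cap is at (310,145), and the rail's empty well is at (340,335). I'll refine these from enlarged crops.

```bash
python3 - <<'E'
from h import *
im=cv2.imread("pics/w1raw.png")
a=cv2.resize(im[90:200,255:365],(600,600),interpolation=cv2.INTER_CUBIC)
b=cv2.resize(im[265:365,290:390],(200,200),interpolation=cv2.INTER_CUBIC)
b=cv2.resize(im[265:365,290:390],(600,600),interpolation=cv2.INTER_CUBIC)
out=np.hstack([a,b]);out=cv2.resize(out,(800,400));cv2.imwrite("pics/crop.png",out)
import pickle;c=pickle.load(open("c1.pkl","rb"))
P=[ray("wrist",(r,k),.093,c)[:2] for k,r in [(295,101),(352,125),(325,183),(270,158)]]
P=np.array(P);print(P.round(4),P.mean(0))
for i in range(4):
    d=P[(i+1)%4]-P[i];print(np.linalg.norm(d).round(4),np.degrees(np.arctan2(d[1],d[0])).round(1))
E
```

```text
[[0.5095 0.1638]
 [0.5676 0.1402]
 [0.5402 0.0792]
 [0.4821 0.1061]] [0.5248462  0.12232457]
0.0626 -22.1
0.0669 -114.1
0.0641 155.1
0.0638 64.5
```

View pics/crop.png

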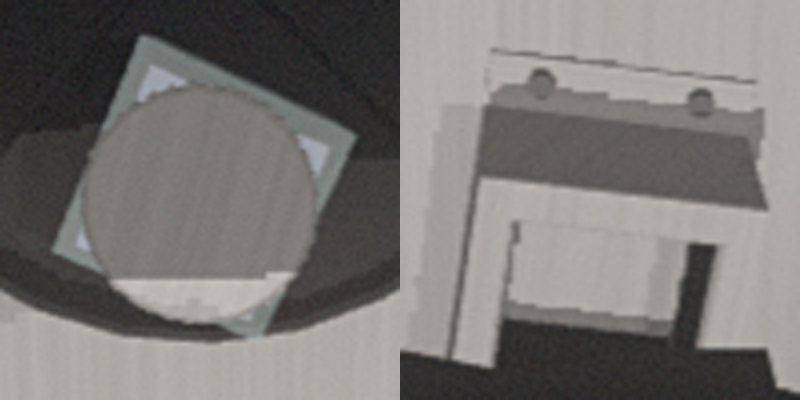

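The left crop shows the jar with corners at (142,35), (357,135), (262,338) and (52,252), and the cap circle centred at (200,204). The right crop shows the rail's top edge running (480,177)–(768,209) and the well's far edge running (513,221)–(718,243).

```bash
python3 - <<'E'
from h import *
import pickle;c=pickle.load(open("c1.pkl","rb"))
L=lambda u,v,z:ray("wrist",(90+(v+.5)/400*110-.5,255+(u+.5)/400*110-.5),z,c)[:2]
Rr=lambda u,v,z:ray("wrist",(265+v/4,290+(u-400)/4),z,c)[:2]
def ang(p,q):d=q-p;return np.round([np.linalg.norm(d),np.degrees(np.arctan2(d[1],d[0]))],4)
P=np.array([L(142,35,.093),L(357,135,.093),L(262,338,.093),L(52,252,.093)])
print("jar",P.mean(0),[ang(P[i],P[(i+1)%4]) for i in range(4)])
print("rect",cv2.minAreaRect((P*1000).astype(np.float32)))
print("cap",L(200,204,.125), "hub")
q=[Rr(480,177,.048),Rr(768,209,.048)];print("rail edge",np.round(q,4),ang(*q))
w=[Rr(513,221,.048),Rr(718,243,.048)];print("well edge",np.round(w,4),ang(*w))
e=[Rr(480,177,.048),Rr(450,358,.048)];print("rail left",ang(*e))
e=[Rr(490,48,0),Rr(757,81,0)];print("plate",ang(*e))
# rail pose hypothesis from well edge: center
print("joints",arm.get_obs()["joints"].round(3))
E
```

```text
jar [0.52490911 0.122166  ] [array([  0.066 , -24.1493]), array([ 6.450000e-02, -1.142002e+02]), array([6.620000e-02, 1.573165e+02]), array([ 0.0662, 65.6347])]
rect ((524.6920776367188, 121.79947662353516), (66.25593566894531, 66.16409301757812), 65.79985809326172)
cap [0.52482613 0.12284415] hub
rail edge [[ 0.5216 -0.1074]
 [ 0.6202 -0.12  ]] [ 0.0994 -7.3065]
well edge [[ 0.5328 -0.1247]
 [ 0.6037 -0.1336]] [ 0.0714 -7.1337]
rail left [ 7.46000e-02 -9.85977e+01]
plate [ 0.1004 -7.8572]
joints [ 0.08   0.276  1.585 -0.     1.281  0.081]
```

>>> move_arm --rows '[{"dp": [-1, 0.2, 0], "dr": [0, 0, 0], "claw": 1}, {"dp": [-1, 0.2, 0], "dr": [0, 0, 0], "claw": 1}, {"dp": [-1, 0.2, 0], "dr": [0, 0, 0], "claw": 1}, {"dp": [-1, 0.2, 0], "dr": [0, 0, 0], "claw": 1}, {"dp": [-1, 0.2, 0], "dr": [0, 0, 0], "claw": 1}]'

```text
t: 2.85
tool_pos: [0.5649, -0.0611, 0.2984]
tcp_rot: [-2.224, -2.218, 0.0]
force: [0.2, 0.4, 0.2]
opening: 0.0853
grasp_force: 0.0
```

```bash
python3 - <<'E'
from h import *
c=arm.calibration("wrist");print(np.round(arm.get_obs()["tool_pos"],4))
im=arm.read_camera("wrist");cv2.imwrite("pics/w2raw.png",im)
import pickle;pickle.dump(c,open("c2.pkl","wb"))
for l,z in [("well",.008),("rail",0)]:
    for r in arm.pinpoint("wrist",l)[:2]:
        print(l,round(r["score"],2),np.round(r["location"],1),np.round(ray("wrist",r["location"],z,c),4))
u,v=proj("wrist",[.564,-.165,.048],c).round().astype(int);print(u,v)
u0,v0=u-60,v-60
cv2.imwrite("pics/crop2.png",cv2.resize(im[v0:v0+120,u0:u0+120],(600,600),interpolation=cv2.INTER_CUBIC));print(u0,v0)
E
```

```text
[ 0.5649 -0.0611  0.2984]
well 0.71 [232.4 317.1] [ 0.5596 -0.163   0.008 ]
rail 0.75 [264.4 312.4] [ 0.5523 -0.216  -0.    ]
320 245
260 185
```

View pics/crop2.png

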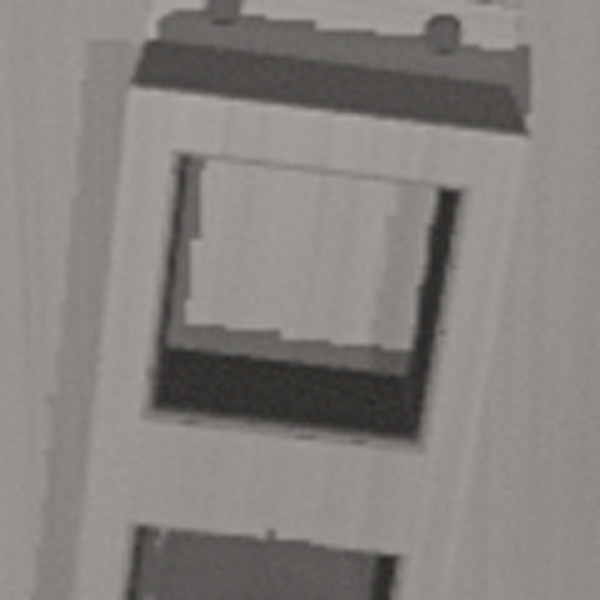

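The crop shows the empty well with corners at (180,153), (465,189), (420,444) and (148,410) in crop pixels, which are 5× enlarged from offset (260,185).

```bash
python3 - <<'E'
from h import *
import pickle;c=pickle.load(open("c2.pkl","rb"))
L=lambda u,v,z:ray("wrist",(185+(v+.5)/5-.5,260+(u+.5)/5-.5),z,c)[:2]
def ang(p,q):d=q-p;return np.round([np.linalg.norm(d),np.degrees(np.arctan2(d[1],d[0]))],4)
P=np.array([L(180,153,.048),L(465,189,.048),L(420,444,.048),L(148,410,.048)])
print(P.round(4).tolist(),P.mean(0),[ang(P[i],P[(i+1)%4]) for i in range(4)])
q=[L(132,85,.048),L(528,133,.048)];print(np.round(q,4),ang(*q), np.mean(q,0)-.0525*np.array([.127,.992]))
o=arm.get_obs();print(o["joints"].round(3))
E
```

```text
[[0.5334, -0.1241], [0.6045, -0.1339], [0.5944, -0.2047], [0.5234, -0.1947]] [ 0.56390457 -0.16435299] [array([ 0.0718, -7.7965]), array([ 7.16000e-02, -9.81302e+01]), array([7.170000e-02, 1.719309e+02]), array([7.12000e-02, 8.19433e+01])]
[[ 0.522  -0.1065]
 [ 0.6198 -0.1192]] [ 0.0986 -7.4151] [ 0.56420365 -0.16491595]
[-0.186  0.324  1.519  0.     1.299 -0.187]
```

>>> move_arm --rows '[{"dp": [1, -0.25, 0.3], "dr": [0, 0, 0.134], "claw": 1}, {"dp": [1, -0.25, 0.3], "dr": [0, 0, 0.134], "claw": 1}, {"dp": [1, -0.25, 0.3], "dr": [0, 0, 0.134], "claw": 1}, {"dp": [1, -0.25, 0.3], "dr": [0, 0, 0.134], "claw": 1}, {"dp": [1, -0.25, 0.3], "dr": [0, 0, 0.134], "claw": 1}]'

```text
t: 3.5
tool_pos: [0.5262, 0.0931, 0.2533]
tcp_rot: [-2.632, -1.714, 0.001]
force: [0.8, 0.3, -0.2]
opening: 0.0851
grasp_force: 0.0
```

```bash
cat >> h.py <<'E'
def to(p,yaw,base=None):
    """dp,dr (scaled) from current measured pose to tool-down pose, tool y at yaw deg"""
    o=arm.get_obs();M=R.from_rotvec(o["tcp_rot"]);p0=o["tool_pos"]
    t=np.radians(yaw);y=[np.cos(t),np.sin(t),0];z=[0,0,-1.];x=np.cross(y,z)
    T=R.from_matrix(np.array([x,y,z]).T)
    d=M.inv().apply(np.array(p)-p0);r=(M.inv()*T).as_rotvec()
    ym=M.apply([0,1,0]);
    print("at",p0.round(4),"yaw",np.degrees(np.arctan2(ym[1],ym[0])).round(2),"dp",(d/.15).round(3),"dr",(r/np.pi).round(4),"j",o["joints"].round(2),"F",o["force"].round(1),"M",o["moment"].round(2),"open",round(float(o["opening"]),4))
E
python3 -c "
from h import *
to([.525,.1225,.16],-24.2);to([.525,.1225,.091],-24.2)"
```

```text
at [0.5262 0.0931 0.2533] yaw -23.85 dp [ 0.176 -0.086  0.622] dr [-0.0004  0.0001  0.002 ] j [0.09 0.3  1.67 0.   1.18 0.5 ] F [ 0.8  0.3 -0.2] M [0.   0.02 0.03] open 0.0851
at [0.5262 0.0931 0.2533] yaw -23.85 dp [ 0.176 -0.085  1.082] dr [-0.0004  0.0001  0.002 ] j [0.09 0.3  1.67 0.   1.18 0.5 ] F [ 0.8  0.3 -0.2] M [0.   0.02 0.03] open 0.0851
```

>>> move_arm --rows '[{"dp": [0.18, -0.09, 0.62], "dr": [0, 0, 0], "claw": 1}, {"dp": [0.18, -0.09, 0.62], "dr": [0, 0, 0], "claw": 1}, {"dp": [0.18, -0.09, 0.62], "dr": [0, 0, 0], "claw": 1}, {"dp": [0.18, -0.09, 0.62], "dr": [0, 0, 0], "claw": 1}, {"dp": [0.18, -0.09, 0.62], "dr": [0, 0, 0], "claw": 1}, {"dp": [0.18, -0.09, 0.62], "dr": [0, 0, 0], "claw": 1}]'

```text
t: 4.1
tool_pos: [0.5274, 0.1197, 0.163]
tcp_rot: [2.636, 1.707, 0.005]
force: [0.8, 0.4, -0.6]
opening: 0.0854
grasp_force: 0.0
```

```bash
python3 - <<'E'
from h import *
to([.525,.1225,.091],-24.2)
for cam in ["scene","side"]:
    im=arm.read_camera(cam);u,v=proj(cam,[.525,.1225,.14]).round().astype(int)
    im=cv2.resize(im[v-50:v+50,u-50:u+50],(390,390),interpolation=cv2.INTER_CUBIC)
    a=im if cam=="scene" else np.hstack([a,im])
cv2.imwrite("pics/pre.png",a)
E
```

```text
at [0.5274 0.1197 0.163 ] yaw -24.15 dp [ 0.009 -0.023  0.48 ] dr [ 0.001  -0.0006  0.0003] j [ 0.14  0.41  1.74 -0.    0.98  0.56] F [ 0.8  0.4 -0.6] M [ 0.02 -0.03 -0.01] open 0.0854
```

View pics/pre.png

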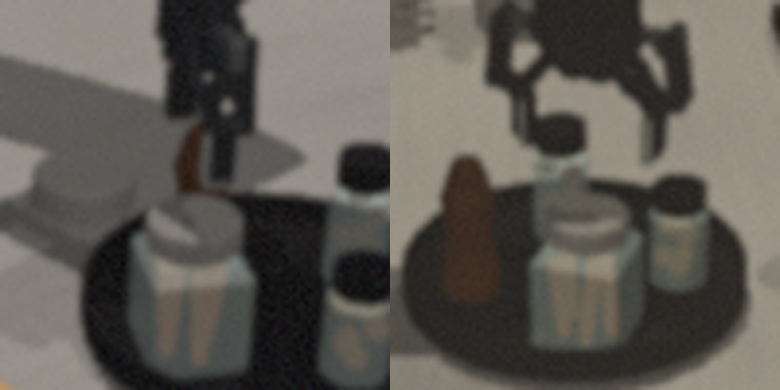

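In the side crop the fingers straddle the cap: they are centred near x=590 and the cap is at 588. In the scene crop the near finger is at x≈222 and the cap centre is at (195,215). I'll check that offset by projecting the known points.

```bash
python3 - <<'E'
from h import *
for cam,off in (("scene",0),("side",390)):
    u0,v0=proj(cam,[.525,.1225,.14]).round()-50
    f=lambda P:((proj(cam,P)-[u0,v0])*3.9+[off,0]).round()
    d=np.array([.912,-.41,0])*.0425;t=np.array([.5274,.1197,.176])
    print(cam,"captop",f([.525,.1225,.125]),"tips",f(t+d),f(t-d),"cap edge",f([.525,.1225,.105]))
    print([f([.525+.031*np.cos(a),.1225+.031*np.sin(a),.125]).tolist() for a in np.arange(4)*np.pi/2])
E
```

```text
scene captop [193. 216.] tips [214. 181.] [180. 118.] cap edge [191. 242.]
[[224.0, 236.0], [230.0, 202.0], [163.0, 196.0], [155.0, 230.0]]
side captop [586. 212.] tips [646. 160.] [534. 143.] cap edge [586. 236.]
[[628.0, 210.0], [582.0, 192.0], [544.0, 214.0], [590.0, 233.0]]
```

>>> move_arm --grip_force 70 --rows '[{"dp": [0.01, -0.015, 0.2], "dr": [0, 0, 0], "claw": 1}, {"dp": [0.01, -0.015, 0.35], "dr": [0, 0, 0], "claw": 1}, {"dp": [0.01, -0.015, 0.48], "dr": [0, 0, 0], "claw": 1}, {"dp": [0.01, -0.015, 0.48], "dr": [0, 0, 0], "claw": 1}, {"dp": [0.01, -0.015, 0.48], "dr": [0, 0, 0], "claw": 0}, {"dp": [0.01, -0.015, 0.48], "dr": [0, 0, 0], "claw": 0}, {"dp": [0.01, -0.015, 0.48], "dr": [0, 0, 0], "claw": 0}, {"dp": [0.01, -0.015, 0.48], "dr": [0, 0, 0], "claw": 0}, {"dp": [0.01, -0.015, 0.48], "dr": [0, 0, 0], "claw": 0}]'

```text
t: 5.1
tool_pos: [0.5259, 0.1224, 0.0907]
tcp_rot: [2.635, 1.708, 0.004]
force: [0.5, -1.6, 6.4]
opening: 0.0607
grasp_force: 74.7
```

```bash
python3 - <<'E'
from h import *
to([.525,.1225,.091],-24.2)
for cam in ["scene","side"]:
    im=arm.read_camera(cam);u,v=proj(cam,[.525,.1225,.11]).round().astype(int)
    im=cv2.resize(im[v-35:v+35,u-35:u+35],(390,390),interpolation=cv2.INTER_CUBIC)
    a=im if cam=="scene" else np.hstack([a,im])
cv2.imwrite("pics/grip.png",a)
E
```

```text
at [0.5259 0.1224 0.0907] yaw -24.12 dp [-0.002 -0.006 -0.002] dr [ 0.0009 -0.0005  0.0005] j [ 0.14  0.52  1.79 -0.    0.82  0.56] F [ 0.5 -1.6  6.4] M [-0.18  0.15  0.05] open 0.0607
```

View pics/grip.png

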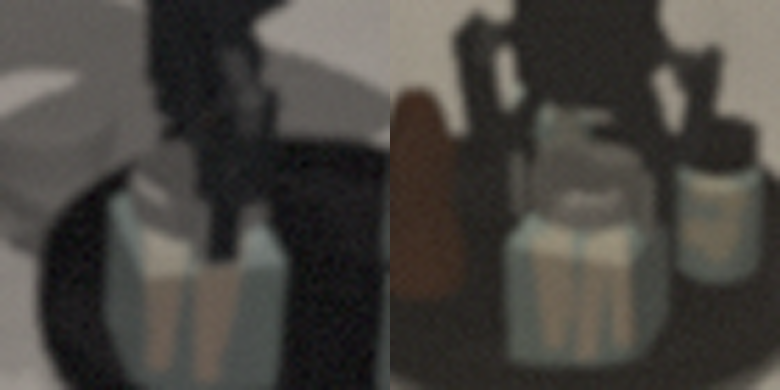

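>>> move_arm --rows '[{"dp": [0, 0, -0.05], "dr": [0, 0, 0], "claw": 0}, {"dp": [0, 0, -0.15], "dr": [0, 0, 0], "claw": 0}, {"dp": [0, 0, -0.3], "dr": [0, 0, 0], "claw": 0}, {"dp": [0, 0, -0.5], "dr": [0, 0, 0], "claw": 0}, {"dp": [0, 0, -0.65], "dr": [0, 0, 0], "claw": 0}, {"dp": [0, 0, -0.65], "dr": [0, 0, 0], "claw": 0}, {"dp": [0, 0, -0.65], "dr": [0, 0, 0], "claw": 0}]'

```text
t: 5.9
tool_pos: [0.5244, 0.1224, 0.186]
tcp_rot: [-2.636, -1.708, 0.0]
force: [0.4, 1.1, -5.0]
opening: 0.0607
grasp_force: 77.2
```

```bash
python3 -c "
from h import *
to([.545,-.02,.188],-15)"
```

```text
at [0.5244 0.1224 0.186 ] yaw -24.12 dp [-0.81   0.513 -0.013] dr [-0.      0.     -0.0507] j [0.14 0.38 1.73 0.   1.03 0.56] F [ 0.4  1.1 -5. ] M [-0.06  0.05 -0.  ] open 0.0607
```

>>> move_arm --rows '[{"dp": [-0.08, 0.05, 0], "dr": [0, 0, -0.005], "claw": 0}, {"dp": [-0.25, 0.16, 0], "dr": [0, 0, -0.016], "claw": 0}, {"dp": [-0.45, 0.29, 0], "dr": [0, 0, -0.028], "claw": 0}, {"dp": [-0.63, 0.4, 0], "dr": [0, 0, -0.04], "claw": 0}, {"dp": [-0.75, 0.48, 0], "dr": [0, 0, -0.048], "claw": 0}, {"dp": [-0.81, 0.51, 0], "dr": [0, 0, -0.051], "claw": 0}, {"dp": [-0.81, 0.51, 0], "dr": [0, 0, -0.051], "claw": 0}]'

```text
t: 6.6
tool_pos: [0.5443, -0.0203, 0.1851]
tcp_rot: [-2.492, -1.911, 0.002]
force: [-0.0, 0.3, -5.1]
opening: 0.061
grasp_force: 77.3
```

```bash
python3 -c "
from h import *
to([.564,-.1645,.188],-7.7)"
```

```text
at [ 0.5443 -0.0203  0.1851] yaw -15.03 dp [-0.895  0.376 -0.02 ] dr [-0.0007  0.     -0.0407] j [-0.12  0.4   1.71  0.    1.04  0.14] F [-0.   0.3 -5.1] M [ 0.01 -0.01  0.02] open 0.061
```

>>> move_arm --rows '[{"dp": [-0.08, 0.03, 0], "dr": [0, 0, -0.005], "claw": 0}, {"dp": [-0.25, 0.1, 0], "dr": [0, 0, -0.012], "claw": 0}, {"dp": [-0.48, 0.2, 0], "dr": [0, 0, -0.022], "claw": 0}, {"dp": [-0.68, 0.285, 0], "dr": [0, 0, -0.032], "claw": 0}, {"dp": [-0.83, 0.35, 0], "dr": [0, 0, -0.038], "claw": 0}, {"dp": [-0.895, 0.376, 0], "dr": [0, 0, -0.041], "claw": 0}, {"dp": [-0.895, 0.376, 0], "dr": [0, 0, -0.041], "claw": 0}, {"dp": [-0.895, 0.376, 0], "dr": [0, 0, -0.041], "claw": 0}]'

```text
t: 7.4
tool_pos: [0.5646, -0.1625, 0.1859]
tcp_rot: [-2.362, -2.069, 0.0]
force: [0.4, 0.5, -5.0]
opening: 0.0609
grasp_force: 77.3
```

```bash
python3 - <<'E'
from h import *
to([.564,-.1645,.13],-7.7)
im=arm.read_camera("scene");u,v=proj("scene",[.564,-.1645,.08]).round().astype(int)
s=cv2.resize(im[v-60:v+60,u-60:u+60],(400,400),interpolation=cv2.INTER_CUBIC)
f=lambda c,P:proj(c,P)
im2=arm.read_camera("side");u2,v2=proj("side",[.564,-.1645,.08]).round().astype(int)
s2=cv2.resize(im2[v2-60:v2+60,u2-60:u2+60],(400,400),interpolation=cv2.INTER_CUBIC)
# overlay predicted jar foot square & well mouth
t=np.radians(-7.7);A=np.array([[np.cos(t),-np.sin(t)],[np.sin(t),np.cos(t)]])
p=arm.get_obs()["tool_pos"];zb=p[2]-.091+.019
for S,c,uu,vv in((s,"scene",u,v),(s2,"side",u2,v2)):
    for h,z,col,ctr in((.030,zb,(0,255,0),p[:2]),(.033,zb+.074,(0,255,0),p[:2]),(.0355,.048,(0,0,255),(.564,-.1645))):
        q=np.array([(proj(c,[*(A@np.array(k)*h+ctr),z])-[uu-60,vv-60])*400/120 for k in((1,1),(1,-1),(-1,-1),(-1,1))])
        cv2.polylines(S,[q.astype(np.int32)],True,col,1)
cv2.imwrite("pics/above.png",np.hstack([s,s2]))
E
```

```text
at [ 0.5646 -0.1625  0.1859] yaw -7.56 dp [-0.014 -0.002  0.373] dr [-0.0003 -0.0002  0.0008] j [-0.36  0.47  1.6   0.    1.08 -0.23] F [ 0.4  0.5 -5. ] M [-0.01 -0.01  0.02] open 0.0609
```

View pics/above.png

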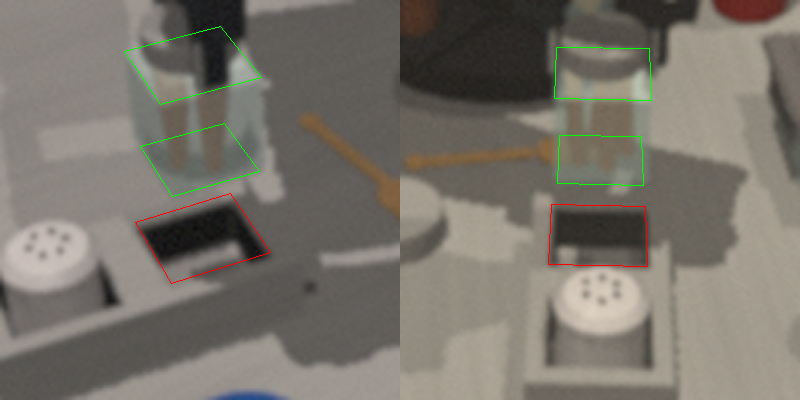

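The overlay matches: green (predicted jar) coincides with the jar, red (well mouth) with the empty well at about (200,240) in the scene crop and (600,235) in the side crop. I'll lower the jar.

>>> move_arm --rows '[{"dp": [-0.014, 0, 0.15], "dr": [0, 0, 0], "claw": 0}, {"dp": [-0.014, 0, 0.3], "dr": [0, 0, 0], "claw": 0}, {"dp": [-0.014, 0, 0.37], "dr": [0, 0, 0], "claw": 0}, {"dp": [-0.014, 0, 0.42], "dr": [0, 0, 0], "claw": 0}, {"dp": [-0.014, 0, 0.46], "dr": [0, 0, 0], "claw": 0}, {"dp": [-0.014, 0, 0.5], "dr": [0, 0, 0], "claw": 0}, {"dp": [-0.014, 0, 0.5], "dr": [0, 0, 0], "claw": 0}]'

```text
t: 8.2
tool_pos: [0.5644, -0.1659, 0.111]
tcp_rot: [-2.363, -2.07, 0.0]
force: [0.6, -0.1, -4.6]
opening: 0.0608
grasp_force: 77.4
```

```bash
python3 -c "
from h import *
to([.564,-.1645,.080],-7.7)"
```

```text
at [ 0.5644 -0.1659  0.111 ] yaw -7.56 dp [ 0.009 -0.004  0.206] dr [-0.0001 -0.      0.0008] j [-0.37  0.56  1.65 -0.    0.93 -0.23] F [ 0.6 -0.1 -4.6] M [ 0.06  0.01 -0.02] open 0.0608
```

>>> move_arm --rows '[{"dp": [0, 0, 0.04], "dr": [0, 0, 0], "claw": 0}, {"dp": [0, 0, 0.08], "dr": [0, 0, 0], "claw": 0}, {"dp": [0, 0, 0.12], "dr": [0, 0, 0], "claw": 0}, {"dp": [0, 0, 0.16], "dr": [0, 0, 0], "claw": 0}, {"dp": [0, 0, 0.19], "dr": [0, 0, 0], "claw": 0}, {"dp": [0, 0, 0.205], "dr": [0, 0, 0], "claw": 0}, {"dp": [0, 0, 0.205], "dr": [0, 0, 0], "claw": 0}]'

```text
t: 8.9
tool_pos: [0.5645, -0.166, 0.0803]
tcp_rot: [-2.363, -2.07, 0.0]
force: [-0.2, -0.2, -3.9]
opening: 0.0612
grasp_force: 77.5
```

```bash
python3 -c "
from h import *
to([.564,-.1645,.080],-7.7)"
```

```text
at [ 0.5645 -0.166   0.0803] yaw -7.56 dp [ 0.01  -0.005  0.002] dr [-0.0001 -0.      0.0008] j [-0.37  0.61  1.66 -0.    0.87 -0.23] F [-0.2 -0.2 -3.9] M [-0.02  0.04  0.04] open 0.0612
```

>>> move_arm --rows '[{"dp": [0, 0, 0.006], "dr": [0, 0, 0], "claw": 0}, {"dp": [0, 0, 0.012], "dr": [0, 0, 0], "claw": 0}, {"dp": [0, 0, 0.012], "dr": [0, 0, 0], "claw": 0}, {"dp": [0, 0, 0.012], "dr": [0, 0, 0], "claw": 0}]'

```text
t: 9.3
tool_pos: [0.5648, -0.1662, 0.0798]
tcp_rot: [2.362, 2.07, 0.001]
force: [-2.8, 0.4, 5.1]
opening: 0.0608
grasp_force: 78.6
```

```bash
python3 -c "
from h import *
to([.564,-.1645,.080],-7.7)"
```

```text
at [ 0.5648 -0.1662  0.0798] yaw -7.56 dp [ 0.01  -0.007 -0.002] dr [0.0003 0.0001 0.0008] j [-0.37  0.61  1.66 -0.    0.87 -0.23] F [-2.8  0.4  5.1] M [ 0.12  0.68 -0.  ] open 0.0608
```

>>> move_arm --grip_force 120 --rows '[{"dp": [0, 0, 0.012], "dr": [0, 0, 0], "claw": 0.95}, {"dp": [0, 0, 0.012], "dr": [0, 0, 0], "claw": 0.95}, {"dp": [0, 0, -0.025], "dr": [0, 0, 0], "claw": 0.95}, {"dp": [0, 0, -0.025], "dr": [0, 0, 0], "claw": 0.95}, {"dp": [0, 0, -0.025], "dr": [0, 0, 0], "claw": 0}, {"dp": [0, 0, -0.025], "dr": [0, 0, 0], "claw": 0}, {"dp": [0, 0, -0.025], "dr": [0, 0, 0], "claw": 0}, {"dp": [0, 0, -0.025], "dr": [0, 0, 0], "claw": 0}, {"dp": [0, 0, -0.025], "dr": [0, 0, 0], "claw": 0}]'

```text
t: 10.2
tool_pos: [0.5649, -0.1662, 0.0835]
tcp_rot: [2.362, 2.07, 0.001]
force: [-3.7, 0.0, 10.5]
opening: 0.0594
grasp_force: 126.3
```

```bash
python3 - <<'E'
from h import *
to([.564,-.1645,.080],-7.7)
for k,cam in enumerate(["scene","side"]):
    im=arm.read_camera(cam);u,v=proj(cam,[.564,-.1645,.09]).round().astype(int)
    im=cv2.resize(im[v-40:v+40,u-40:u+40],(390,390),interpolation=cv2.INTER_CUBIC)
    a=im if k==0 else np.hstack([a,im])
cv2.imwrite("pics/home.png",a)
E
```

```text
at [ 0.5649 -0.1662  0.0835] yaw -7.56 dp [ 0.01  -0.007  0.023] dr [0.0003 0.0001 0.0008] j [-0.37  0.6   1.66 -0.    0.87 -0.23] F [-3.7  0.  10.5] M [ 0.11  0.57 -0.03] open 0.0594
```

View pics/home.png

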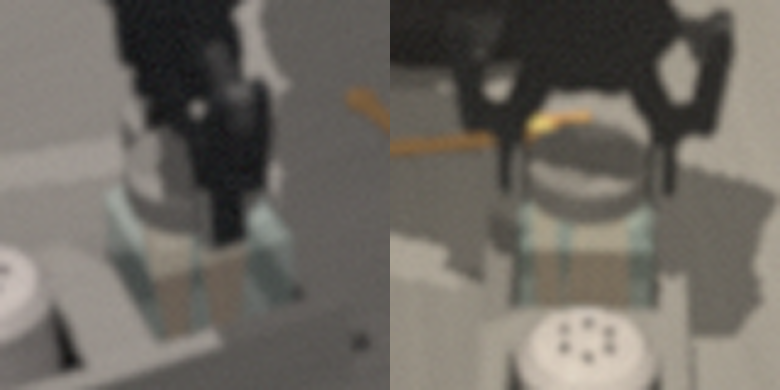

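The scene and side crops show the jar deep in the empty well, with the cap level between the fingers (side crop, about (585,165)). Next I'll unscrew it anticlockwise, which is −z in the tool frame.

>>> move_arm --rows '[{"dp": [0, 0, 0], "dr": [0, 0, -0.02], "claw": 0}, {"dp": [0, 0, 0], "dr": [0, 0, -0.045], "claw": 0}, {"dp": [0, 0, 0], "dr": [0, 0, -0.07], "claw": 0}, {"dp": [0, 0, 0], "dr": [0, 0, -0.095], "claw": 0}, {"dp": [0, 0, 0], "dr": [0, 0, -0.12], "claw": 0}, {"dp": [0, 0, -0.002], "dr": [0, 0, -0.12], "claw": 0}]'

```text
t: 10.9
tool_pos: [0.5651, -0.166, 0.0841]
tcp_rot: [1.929, 2.478, 0.001]
force: [-1.1, 2.7, 9.7]
opening: 0.0599
grasp_force: 131.2
```

```bash
python3 -c "
from h import *
to([.564,-.1645,.080],64)"
```

```text
at [ 0.5651 -0.166   0.0841] yaw 14.18 dp [ 0.011 -0.005  0.028] dr [ 0.0003  0.0004 -0.2768] j [-0.36  0.6   1.66  0.    0.88 -0.61] F [-1.1  2.7  9.7] M [0.15 0.52 0.02] open 0.0599
```

>>> move_arm --rows '[{"dp": [0, 0, 0], "dr": [0, 0, -0.03], "claw": 0}, {"dp": [0, 0, 0], "dr": [0, 0, -0.06], "claw": 0}, {"dp": [0, 0, 0], "dr": [0, 0, -0.09], "claw": 0}]'

```text
t: 11.2
tool_pos: [0.5655, -0.1659, 0.0848]
tcp_rot: [1.561, 2.724, 0.002]
force: [-1.7, 4.3, 18.6]
opening: 0.0597
grasp_force: 150.3
```

```bash
python3 - <<'E'
from h import *
to([.564,-.1645,.080],64);print(arm.get_obs()["joint_efforts"].round(2))
c=arm.calibration("wrist");im=arm.read_camera("wrist");cv2.imwrite("pics/turn_raw.png",im)
for l in ("jar","cap"):
    for r in arm.regions_of("wrist",l)[:2]: 
        m=r["pixels"];print(l,r["score"],m.sum(),r["location"])
    np.save(f"t_{l}.npy",m)
print([ (z,proj("wrist",[.565,-.166,z],c).round(1).tolist()) for z in (.08,.1,.114)])
to([.564,-.1645,.080],64)
E
```

```text
at [ 0.5655 -0.1659  0.0848] yaw 30.38 dp [ 0.013 -0.004  0.032] dr [ 0.0006  0.0006 -0.1868] j [-0.36  0.6   1.66  0.    0.88 -0.9 ] F [-1.7  4.3 18.6] M [ 0.21  0.72 -0.31] open 0.0597
[ -1.49 -48.51 -19.85  -0.67  -0.96   0.73]
jar 0.69 6093 [197.8, 320.5]
cap 0.87 19417 [284.1, 323.2]
cap 0.78 4468 [13.5, 164.2]
[(0.08, [320.7, 254.6]), (0.1, [321.0, 275.0]), (0.114, [321.2, 292.9])]
at [ 0.5659 -0.1662  0.0849] yaw 30.31 dp [ 0.016 -0.005  0.033] dr [ 0.0005  0.001  -0.1871] j [-0.36  0.6   1.66  0.    0.88 -0.89] F [-1.9  3.3 18.3] M [0.3  0.45 0.15] open 0.0595
```

```bash
python3 - <<'E'
from h import *
c=arm.calibration("wrist");m=np.load("t_jar.npy").astype(np.uint8)
k=cv2.findContours(m,cv2.RETR_EXTERNAL,cv2.CHAIN_APPROX_NONE)[0];k=max(k,key=cv2.contourArea)
for eps in (4,7):
    a=cv2.approxPolyDP(cv2.convexHull(k),eps,True)[:,0]
    W=np.array([ray("wrist",(v,u),.082,c)[:2] for u,v in a])
    for i in range(len(a)):
        d=W[(i+1)%len(a)]-W[i];print(a[i],W[i].round(4),np.linalg.norm(d).round(4),np.degrees(np.arctan2(d[1],d[0])).round(1))
    print()
# predicted shoulder corners for jar at yaw -7.7 and +30
for yw in (-7.7,1,30):
    t=np.radians(yw);A=np.array([[np.cos(t),-np.sin(t)],[np.sin(t),np.cos(t)]])
    print(yw,[proj("wrist",[*(A@np.array(q)*.033+[.565,-.1655]),.082],c).round().tolist() for q in((1,1),(1,-1),(-1,-1),(-1,1))])
im=cv2.imread("pics/turn_raw.png");g=cv2.GaussianBlur(cv2.cvtColor(im,cv2.COLOR_BGR2GRAY),(3,3),0)
E=cv2.Canny(g,25,60);E[260:]=0;E[:130]=0
L=cv2.createLineSegmentDetector().detect(g)[0][:,0]
for u1,v1,u2,v2 in L:
    if 200<min(u1,u2) and max(u1,u2)<440 and 120<min(v1,v2) and max(v1,v2)<280 and np.hypot(u1-u2,v1-v2)>18:
        p,q=[ray("wrist",(v,u),.082,c)[:2] for u,v in((u1,v1),(u2,v2))];d=q-p
        print(np.round([u1,v1,u2,v2]),np.degrees(np.arctan2(d[1],d[0])).round(1)%90)
E
```

```text
[241 244] [ 0.5295 -0.1798] 0.0557 86.1
[306 146] [ 0.5333 -0.1242] 0.0497 -5.9
[394 210] [ 0.5827 -0.1293] 0.0168 -22.3
[414 237] [ 0.5982 -0.1357] 0.0055 -92.6
[407 246] [ 0.598  -0.1411] 0.0787 -150.6

[241 244] [ 0.5295 -0.1798] 0.0557 86.1
[306 146] [ 0.5333 -0.1242] 0.0497 -5.9
[394 210] [ 0.5827 -0.1293] 0.0168 -22.3
[414 237] [ 0.5982 -0.1357] 0.0055 -92.6
[407 246] [ 0.598  -0.1411] 0.0787 -150.6

-7.7 [[419.0, 243.0], [332.0, 337.0], [225.0, 266.0], [308.0, 158.0]]
1 [[417.0, 230.0], [346.0, 334.0], [229.0, 278.0], [292.0, 161.0]]
30 [[395.0, 188.0], [386.0, 315.0], [255.0, 314.0], [248.0, 187.0]]
[203. 278. 222. 255.] 80.9
[307. 205. 341. 206.] 27.5
[281. 214. 309. 204.] 49.4
[261. 230. 282. 214.] 67.8
[230. 240. 251. 213.] 81.6
[346. 208. 369. 222.] 87.0
[300. 153. 279. 186.] 86.5
[397. 267. 389. 248.] 56.599999999999994
[254. 222. 241. 243.] 88.4
[270. 186. 288. 163.] 81.7
[414. 236. 381. 214.] 86.6
[279. 186. 254. 216.] 80.7
[377. 211. 299. 160.] 86.5
[335. 204. 300. 181.] 86.6
[382. 197. 409. 218.] 82.6
[299. 183. 280. 212.] 86.4
[384. 203. 309. 144.] 82.0
[308. 137. 344. 166.] 81.8
[360. 228. 336. 220.] 11.199999999999989
[356. 176. 377. 193.] 81.6
```

The line fit shows the rail edges at −8° and the jar edges at −3.5°, so the jar is braced and the cap is turning. I'll continue.

>>> move_arm --rows '[{"dp": [0, 0, -0.003], "dr": [0, 0, -0.03], "claw": 0}, {"dp": [0, 0, -0.006], "dr": [0, 0, -0.06], "claw": 0}, {"dp": [0, 0, -0.008], "dr": [0, 0, -0.09], "claw": 0}, {"dp": [0, 0, -0.008], "dr": [0, 0, -0.12], "claw": 0}, {"dp": [0, 0, -0.008], "dr": [0, 0, -0.15], "claw": 0}, {"dp": [0, 0, -0.008], "dr": [0, 0, -0.18], "claw": 0}, {"dp": [0, 0, -0.008], "dr": [0, 0, -0.2], "claw": 0}, {"dp": [0, 0, -0.008], "dr": [0, 0, -0.2], "claw": 0}]'

```text
t: 12.15
tool_pos: [0.5653, -0.1661, 0.0847]
tcp_rot: [0.645, 3.073, -0.0]
force: [0.9, 0.8, 6.6]
opening: 0.0601
grasp_force: 130.5
```

```bash
python3 - <<'E'
from h import *
to([.565,-.166,.1056],67)
c=arm.calibration("wrist");im=arm.read_camera("wrist");cv2.imwrite("pics/turn2_raw.png",im)
g=cv2.GaussianBlur(cv2.cvtColor(im,cv2.COLOR_BGR2GRAY),(3,3),0)
L=cv2.createLineSegmentDetector().detect(g)[0][:,0]
for u1,v1,u2,v2 in L:
    if 180<min(u1,u2) and max(u1,u2)<460 and 100<min(v1,v2) and max(v1,v2)<300 and np.hypot(u1-u2,v1-v2)>25:
        p,q=[ray("wrist",(v,u),.082,c)[:2] for u,v in((u1,v1),(u2,v2))];d=q-p
        print(np.round([u1,v1,u2,v2]),np.degrees(np.arctan2(d[1],d[0])).round(1)%90)
E
```

```text
at [ 0.5653 -0.1661  0.0847] yaw 66.29 dp [ 0.002  0.    -0.139] dr [ 0.0001  0.0006 -0.0039] j [-0.36  0.6   1.66  0.    0.88 -1.52] F [0.9 0.8 6.6] M [ 0.26 -0.23 -0.05] open 0.0601
[347. 208. 373. 225.] 33.0
[263. 228. 292. 208.] 11.400000000000006
[377. 213. 365. 167.] 82.80000000000001
[426. 263. 440. 285.] 11.1
[239. 186. 335. 158.] 82.7
[188. 207. 210. 259.] 82.9
[227. 284. 246. 246.] 38.30000000000001
[393. 247. 412. 284.] 4.0
[286. 225. 261. 241.] 10.200000000000003
[198. 286. 214. 264.] 30.5
[227. 259. 212. 284.] 34.1
[427. 284. 412. 258.] 8.199999999999989
[366. 153. 377. 194.] 83.6
[361. 168. 268. 201.] 86.5
[263. 203. 230. 215.] 87.1
[389. 118. 347. 129.] 81.6
[370. 220. 359. 188.] 86.9
[356. 189. 315. 203.] 86.0
[383. 207. 391. 234.] 83.6
[398. 148. 405. 178.] 82.2
[391. 242. 380. 209.] 86.1
```

>>> move_arm --rows '[{"dp": [0, 0, -0.01], "dr": [0, 0, 0], "claw": 0}, {"dp": [0, 0, -0.02], "dr": [0, 0, 0], "claw": 0}, {"dp": [0, 0, -0.03], "dr": [0, 0, 0], "claw": 0}, {"dp": [0, 0, -0.03], "dr": [0, 0, 0], "claw": 0}]'

```text
t: 12.6
tool_pos: [0.5644, -0.166, 0.0885]
tcp_rot: [-0.647, -3.074, 0.0]
force: [0.7, -0.5, -0.8]
opening: 0.0599
grasp_force: 128.7
```

```bash
python3 -c "
from h import *
to([.565,-.1662,.119],67)"
```

```text
at [ 0.5644 -0.166   0.0885] yaw 66.22 dp [-0.004  0.    -0.203] dr [-0.     -0.0001 -0.0043] j [-0.37  0.6   1.66 -0.    0.89 -1.52] F [ 0.7 -0.5 -0.8] M [ 0.03 -0.06  0.04] open 0.0599
```

>>> move_arm --rows '[{"dp": [0, 0, -0.03], "dr": [0, 0, 0], "claw": 0}, {"dp": [0, 0, -0.07], "dr": [0, 0, 0], "claw": 0}, {"dp": [0, 0, -0.12], "dr": [0, 0, 0], "claw": 0}, {"dp": [0, 0, -0.17], "dr": [0, 0, 0], "claw": 0}, {"dp": [0, 0, -0.2], "dr": [0, 0, 0], "claw": 0}, {"dp": [0, 0, -0.2], "dr": [0, 0, 0], "claw": 0}, {"dp": [0, 0, -0.2], "dr": [0, 0, 0], "claw": 0}]'

```text
t: 13.3
tool_pos: [0.5644, -0.166, 0.1185]
tcp_rot: [-0.647, -3.074, 0.0]
force: [-0.2, -0.3, -1.6]
opening: 0.0599
grasp_force: 128.7
```

```bash
python3 - <<'E'
from h import *
to([.565,-.1662,.119],67)
for k,cam in enumerate(["scene","side"]):
    im=arm.read_camera(cam);u,v=proj(cam,[.564,-.1645,.09]).round().astype(int)
    s=cv2.resize(im[v-45:v+45,u-45:u+45],(400,400),interpolation=cv2.INTER_CUBIC)
    for l,z in (("cap",.129),("jar_mouth",.109)):
        r=[q for q in arm.pinpoint(cam,l) if abs(q["location"][1]-u)<30 and abs(q["location"][0]-v)<40]
        for q in r:print(cam,l,round(q["score"],2),ray(cam,q["location"],z).round(4))
    a=s if k==0 else np.hstack([a,s])
cv2.imwrite("pics/fin.png",a)
E
```

```text
at [ 0.5644 -0.166   0.1185] yaw 66.24 dp [-0.004  0.    -0.004] dr [-0.     -0.     -0.0042] j [-0.37  0.55  1.65 -0.    0.94 -1.52] F [-0.2 -0.3 -1.6] M [ 0.05 -0.02 -0.06] open 0.0599
scene cap 0.78 [ 0.5693 -0.1582  0.129 ]
scene cap 0.6 [ 0.691  -0.2302  0.129 ]
scene cap 0.35 [ 0.5685 -0.1647  0.129 ]
scene jar_mouth 0.82 [ 0.5659 -0.1646  0.109 ]
side cap 0.79 [ 0.5658 -0.1702  0.129 ]
side jar_mouth 0.79 [ 0.5667 -0.1652  0.109 ]
```

View pics/fin.png

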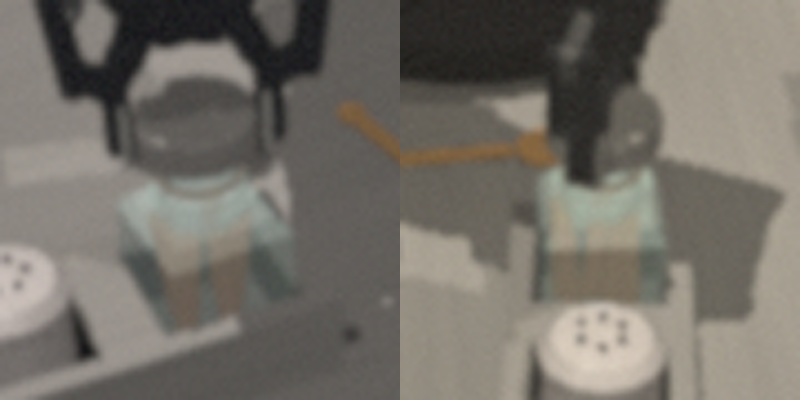

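The final crops show the cap level between the fingers at (197,120) in the scene view. The open jar mouth is below it at (200,180), and the jar is upright and home in the well. I'm handing in.

```bash
python3 -c "
from plant import arm
print(arm.close_job())"
```

```text
the job is handed in; nothing more can be done
None
```

The jar is in the empty well, its cap is unscrewed and held level about 2 cm above the mouth, and the job was handed in after about 13.5 s; `close_job` returned no verdict.

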